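# Lay out a camera-lens build on the fixture rail

## Robot

A 7-joint arm with a two-finger parallel gripper is mounted at the origin on the work surface. World frame = base frame: x ahead of the robot, y to its left, z up, the work surface at z = 0. Lengths are in m, angles in rad, forces in N, time in s.
With the tool pointing down it reaches from about 0.4 to 0.85 m from the base axis. Payload 4.5 kg.
Tool frame: the origin (TCP) lies at the centre of the arm's flange, where the gripper is bolted on; the fingertips stand 173 mm ahead of it and the grasp point (between the pads) lies 155 mm ahead of it; z points along the fingers, y is the direction in which the jaws open and shut (so a half turn about z gives the same grasp; the last joint's range is limited). The gripper opens to 85 mm and grips with 20 to 120 N. Pads are 22 mm wide; open, the fingers measure 114 mm over their backs; the gripper's body (76 mm by 85 mm) begins 54 mm behind the grasp point. The pads swing forward as they close: fully open they stand 13 mm farther back than shut.
Start: joints at [-1.186, 0.689, -0.195, 1.565, 0.157, 0.902, -0.215], TCP at [0.215, 0.587, 0.405] pointing down, gripper open.
Joint ranges: [-3.01, 3.01], [-0.46, 2.08], [-1.47, 1.51], [0.13, 2.56], [-1, 4.14], [0.04, 2.09], [-2.66, 2.66]. Speed limits (rad/s): [2.57, 2.57, 3.14, 3.14, 3.14, 3.14, 3.14].

## Interface

Orientations are given as a unit quaternion [x, y, z, w].
In Python, from bench import arm gives the robot as it stands. The module is installed in compiled form; this text tells all that it offers.
- The arm moves only by the tool apply_moves, never from a script. Its argument "steps" is a list of rows, each an object of numbers: "dx", "dy", "dz": the shift along the tool's x, y, z in cm; "rx", "ry", "rz": the turn, a rotation vector about the tool's x, y, z in degrees; "jaw": the opening, from 0 (shut) to 1 (fully open). A call has 1 to 8 rows; each row shifts and turns the commanded pose from where the row before left it, along the tool's axes as they then stand; what a row does not reach is not made up. A row lasts 1/8 s, in which the tool goes at most 62.5 mm and 10.7 degrees, less where a joint would pass 70% of its speed; a pose out of reach is approached as far as the arm can. A call with a gripper value outside its range is refused whole. The fingers move at their own pace and stop on an object; the grip force is fixed at half the most. Time passes only in rows, so rows that do not move let the fingers close. It gives the time, the measured TCP pose, the force and the opening at its end, in the units of the state.
- arm.get_state(): the state, without advancing time (a new reading comes with each control period).
- arm.camera(name): name is "side" or "top"; returns the picture (384x512x3 uint8, blue, green, red); there is no depth.
- arm.camera_params(name): a dict with "K" (3x3 intrinsics, pixels), "extrinsics" (4x4, takes a point from world to camera coordinates). Camera axes: x right, y down, z forward; pixel columns grow to the right and rows downward; lengths in m; the calibration is good to about 2 mm. A picture is of the moment at which its call begins. camera_params takes no time and is no camera call.
- arm.sign_off(): hands the job in, once; it reports no verdict.
Trained networks look in the newest picture that a camera, given by its name, has taken for a name from the list of things; names that differ only in an ending like _2 or _b are one class to them, and where a whole thing is asked for, a point or a joint stands for the part that bears it (a point fixed in the world has none). Each returns a list of dicts, best first, with "conf" (0 to 1); they miss things now and then, are a little off and sometimes report something else, mostly with a low value. They report only what shows in the picture. A call takes as long as a camera call. They do not tell look-alikes from the thing itself.
- arm.regions_of(camera, label): "mask" (384x512 bool, what is visible of it) and "centre" ([column, row] in pixels, amid what is visible of it).
The state is a dict: "clock": time; "qpos": joint angles; "qvel": joint speeds; "tau": joint torques, N m; "position": TCP position; "tcp_rot": TCP orientation; "contact_force": force on the tool from outside, world axes, zero at the start; "moment": the same for the moment, N m; "gripper_width": opening from 0.0 (shut) to 1.0 (fully open).
Only numpy, scipy, OpenCV 4.12 (cv2) and the standard library are available. Lean on these libraries where they do the work, as an engineer would, in place of code of your own. Each camera call takes 0.05 s, during which the arm holds its last target. There are 200 camera calls.

## Task

Set the lens build out on the grey rail for the next assembler: stand the lens barrel centred on the round black jig and lay the metal spacer ring flat and centred on top of the barrel; on the white nylon block put the larger lens cell on the left circle and the smaller one on the right circle (left and right as the robot sees them), both centred with the glass up; and set the screw dish on the rail midway between jig and block, centred on the rail's width. Let go of everything and leave the screwdriver, bottle and jar where they are.

Things in the scene. Friction and masses are not known exactly. Their poses are not given: they have to be found in the camera images.
- barrel: Loose lens barrel: black ribbed cylinder, 62 mm diameter (ribs included 63), 45 mm tall, the tallest of the parts, with a green circuit ring and glass drawn on its flat top. Starts upright on the bench. About 0.18 kg. Origin: centre of its underside, z up.
- ring: Loose spacer ring: bare aluminium, flat, 58 mm outer and 40 mm inner diameter, 12 mm high, open in the middle. Starts lying on the bench. Origin: centre of its underside, z up. On the barrel its underside lies at the barrel's flat top (45 mm above the barrel's origin).
- big_lens: Loose larger lens cell: black round mount, 56 mm diameter, 16 mm high, with a dark bluish coated glass on top (adds 2.5 mm to look at). Starts glass up on the bench. Origin: centre of its underside, z up.
- small_lens: Loose smaller lens cell: same make, 38 mm diameter, 16 mm high. Starts glass up on the bench. Origin: centre of its underside, z up.
- dish: Loose shallow screw dish: aluminium, open top, 66 mm diameter at the rim (64 at the foot), 14 mm high, floor 5 mm thick with small dark holes and a few screws fixed in it. Starts upright on the bench. Origin: centre of its underside, z up.
- rail: Fixed grey-painted steel rail plate, 90 mm (its x) by 480 mm (its y) by 8 mm thick, lying across the bench in front of the robot, turned by up to 10 degrees. Origin: centre of its underside; that is midway between jig and block, so the dish belongs right above it, on the rail's top 8 mm up. z up.
- jig: Fixed round black build jig on the rail, 90 mm diameter, 20 mm high, a grey disc with dark edge drawn in the middle of its flat top. It stands 150 mm from the rail's middle along the rail, on the left or on the right. Origin: centre of its underside (on the rail's top); top at z = 20 mm of its frame.
- block: Fixed white nylon block on the rail, 150 mm from its middle, at the other end from the jig: 90 mm (x) by 170 mm (y, along the rail) by 15 mm high. Two 62 mm circles drawn on its flat top: left circle centred at y = +42 mm, right circle at y = -42 mm (left and right as the robot sees them). Origin: centre of its underside, on the rail's top.
- driver: Bystander: screwdriver, 180 mm long, lying on the bench beyond the rail, roughly parallel to it. Leave alone. Origin: on the bench under the tool.
- bottle: Bystander: clear dropper bottle with white cap, 42 mm diameter, 90 mm tall, standing out to the right. Leave alone. Origin: centre of its underside.
- jar: Bystander: glass jar with steel lid, 60 mm diameter, 50 mm tall, standing out to the left. Leave alone. Origin: centre of its underside.
Mind the look-alikes: they are no part of the job. What is shaped like the dish but green or turquoise is not meant.

How it is judged:
At the end, for the whole second after the job is handed in: Barrel upright on the jig within 10 mm of centre; ring flat on it within 8 mm; larger lens cell on the left circle, smaller on the right, dish on the rail midway between jig and block, each within 12 mm along and across; all flat, right way up, released and at rest (horizontal distance between barrel and jig below 0.01 m and z of barrel in the frame of jig between 0.016 and 0.024 m and horizontal distance between ring and barrel below 0.008 m and z of ring in the frame of jig between 0.06 and 0.07 m and x of big_lens in the frame of block between -0.012 and 0.012 m and y of big_lens in the frame of block between 0.03 and 0.054 m and z of big_lens in the frame of block between 0.011 and 0.019 m and x of small_lens in the frame of block between -0.012 and 0.012 m and y of small_lens in the frame of block between -0.054 and -0.03 m and z of small_lens in the frame of block between 0.011 and 0.019 m and x of dish in the frame of rail between -0.012 and 0.012 m and y of dish in the frame of rail between -0.012 and 0.012 m and z of dish in the frame of rail between 0.004 and 0.012 m and angle between each of barrel, ring, big_lens, small_lens, dish's own z axis and vertical below 0.12 rad and linear speed of each of barrel, ring, big_lens, small_lens, dish below 0.02 m/s); the robot touches nothing.
It fails at once if the driver is moved by more than 15 mm (distance of driver from where it was at the start of the episode above 0.015 m).
It fails at once if the bottle is moved by more than 15 mm (distance of bottle from where it was at the start of the episode above 0.015 m).
It fails at once if the jar is moved by more than 15 mm (distance of jar from where it was at the start of the episode above 0.015 m).
It also fails if it takes over 122 s, if anything falls off the work surface, if the arm or the gripper's body presses on something with over 40 N, if the wrist force passes 120 N, or if a joint passes its speed limit or range.

## Working session

There is one attempt and no reset: what is moved stays moved. The work goes in short steps, Python scripts to look and compute and a tool call to move; the robot and the scene stay as the last step left them, time stands still between calls to the robot, and variables do not carry over. Pictures are saved under pics/ and viewed, about 12 in all and at most 16, crops included, and the job is handed in when it is done.

Besides the shell and the picture viewer there is one more tool, called after ">>>" by a JSON object that holds its "op" and its "data". apply_moves: Moves the arm, as the interface text tells. Its arguments: {"type":"object","properties":{"steps":{"type":"array","items":{"type":"object","properties":{"dx":{"type":"number"},"dy":{"type":"number"},"dz":{"type":"number"},"rx":{"type":"number"},"ry":{"type":"number"},"rz":{"type":"number"},"jaw":{"type":"number"}}}}},"required":["steps"]}

```bash
mkdir -p pics
python3 - <<'E'
from bench import arm
import cv2,numpy as np
np.set_printoptions(precision=4,suppress=True)
for n in("top","side"):
    im=arm.camera(n); cv2.imwrite(f"pics/{n}0.png",im)
    p=arm.camera_params(n); print(n,np.array(p["K"]),np.array(p["extrinsics"]))
s=arm.get_state(); print(s)
for n in("top","side"):
  for l in "barrel ring big_lens small_lens dish rail jig block driver bottle jar".split():
    for r in arm.regions_of(n,l)[:3]:
        print(n,l,round(r["conf"],2),np.round(r["centre"],1),r["mask"].sum())
E
```

```text
top [[391.7052   0.     264.1061]
 [  0.     391.7052 190.7264]
 [  0.       0.       1.    ]] [[ 0.0105 -0.9998  0.0145  0.0043]
 [-0.9944 -0.012  -0.1051  0.5272]
 [ 0.1052 -0.0133 -0.9944  1.1854]
 [ 0.      0.      0.      1.    ]]
side [[469.6535   0.     249.0199]
 [  0.     469.6535 189.6343]
 [  0.       0.       1.    ]] [[ 0.9852 -0.1696  0.0234 -0.5205]
 [-0.0807 -0.581  -0.8099  0.0868]
 [ 0.151   0.7961 -0.5861  1.1809]
 [ 0.      0.      0.      1.    ]]
{'clock': 0.1, 'qpos': array([-1.1862,  0.6899, -0.1945,  1.5663,  0.1573,  0.9025, -0.2151]), 'qvel': array([ 0.0001, -0.0029,  0.0029, -0.0026, -0.0002,  0.0028, -0.0001]), 'tau': array([ -0.0036, -54.0595,  -1.2716, -15.8985,   0.0094,   0.0044,
        -0.    ]), 'position': array([0.2147, 0.5866, 0.4039]), 'tcp_rot': array([ 0.1745,  0.9847, -0.0009, -0.0001]), 'contact_force': array([ 0.3319, -0.2317,  0.2361]), 'moment': array([ 0.0244, -0.0283,  0.0621]), 'gripper_width': 0.9986897131526081}
top barrel 0.61 [167.6 230.4] 378
top ring 0.43 [315.4 215.9] 32
top big_lens 0.59 [216.6 220.1] 293
top dish 0.79 [346.6 279.5] 386
top dish 0.54 [357.2 242.2] 368
top rail 0.61 [236.7 170.6] 1985
top rail 0.41 [169.1 232.3] 376
top jig 0.87 [208.8 171.6] 637
top block 0.82 [301.3 162.2] 1488
top block 0.58 [356.7 243. ] 383
top driver 0.68 [277.   92.7] 295
top bottle 0.74 [401.3 169.7] 204
top jar 0.76 [134.6 169.3] 321
side barrel 0.58 [191.  145.7] 400
side ring 0.49 [217.1 247.1] 263
side big_lens 0.56 [205.3 172.4] 236
side small_lens 0.58 [223.7 207.7] 141
side dish 0.71 [317.5 314.9] 693
side dish 0.68 [200.7 295.5] 675
side dish 0.56 [237.5 330.6] 828
side rail 0.62 [270.1 189.2] 1492
side rail 0.57 [205.2 174.5] 239
side rail 0.21 [216.6 237.2] 257
side jig 0.76 [254.9 162.7] 489
side jig 0.41 [201.7 293.8] 704
side block 0.78 [299.4 223.8] 1860
side block 0.18 [202.6 292.7] 726
side driver 0.73 [365.5 196. ] 256
side bottle 0.65 [318.5 315.6] 709
```

Run:
```python
import cv2
a=cv2.imread("pics/top0.png")[60:320,80:430]; cv2.imwrite("pics/v1.png",cv2.resize(a,None,fx=2.25,fy=2.25,interpolation=cv2.INTER_CUBIC))
a=cv2.imread("pics/side0.png")[80:380,90:430]; cv2.imwrite("pics/v2.png",cv2.resize(a,None,fx=2,fy=2,interpolation=cv2.INTER_CUBIC))
```

```text
(no output)
```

View pics/v1.png

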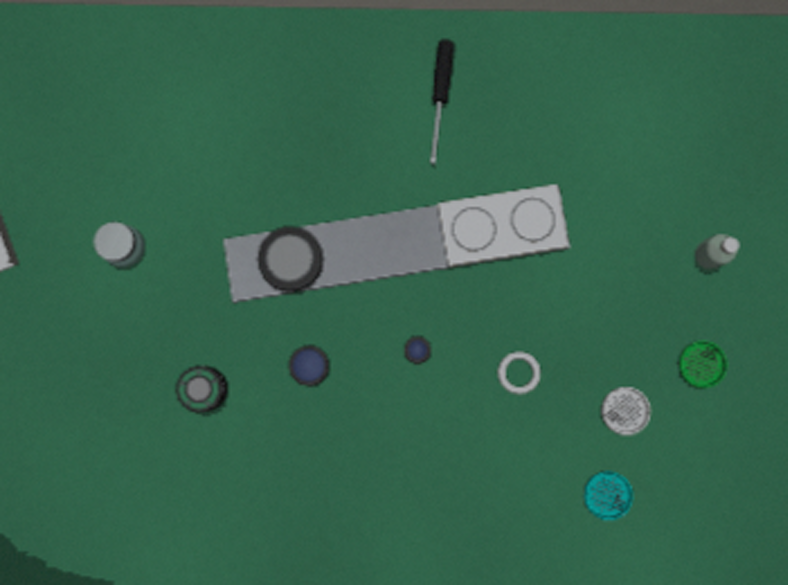

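View pics/v2.png

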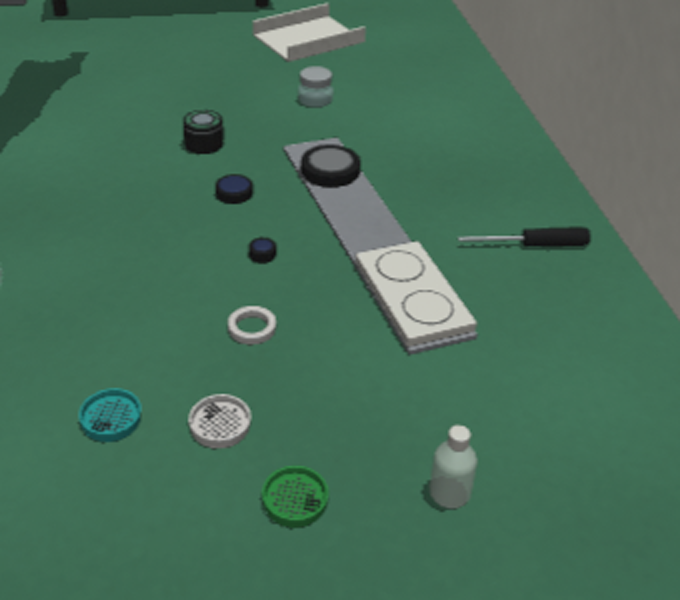

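Candidates in top pixels:
- Dish: silver (359,243), turquoise (350,280), green (392,222). I take the silver one.
- Barrel (170,233). The jig (209,172) is also round and black, and the jar is at (132,169).
- Lenses: big (218,223), small (266,216).
- Ring (311,225). The circles drawn on the block are not it.

Next I fit silhouettes in both cameras.

```bash
cat > h.py <<'E'
from bench import arm
import cv2,numpy as np
from scipy.optimize import minimize
np.set_printoptions(precision=4,suppress=True)
P={n:(np.array(arm.camera_params(n)["K"]),np.array(arm.camera_params(n)["extrinsics"])) for n in("top","side")}
S=4
def proj(n,X):
    K,E=P[n]; c=np.asarray(X)@E[:3,:3].T+E[:3,3]; u=c@K.T; return u[:,:2]/u[:,2:]
def cyl(x,y,z,r,h):
    t=np.linspace(0,2*np.pi,48,endpoint=False); o=np.ones(48)
    return np.vstack([np.c_[x+r*np.cos(t),y+r*np.sin(t),k*o] for k in(z,z+h)])
def box(x,y,a,oy,z,lx,ly,h):
    X=np.array([[sx*lx/2,oy+sy*ly/2] for sx in(-1,1) for sy in(-1,1)]); R=np.array([[np.cos(a),-np.sin(a)],[np.sin(a),np.cos(a)]])
    q=X@R.T+[x,y]; return np.vstack([np.c_[q,np.full(4,k)] for k in(z,z+h)])
def sil(n,parts):
    m=np.zeros((384*S,512*S),np.uint8)
    for p in parts:
        hull=cv2.convexHull(((proj(n,p)+.5)*S-.5).astype(np.float32))
        cv2.fillConvexPoly(m,np.round(hull).astype(np.int32),1)
    return cv2.resize(m.astype(np.float32),(512,384),interpolation=cv2.INTER_AREA)
def nongreen(im):
    f=im.astype(np.float32)+1; return ((f[...,1]/f.sum(2))<0.40).astype(np.float32)
def fit(masks,make,x0,step,pad=.03):
    rois={n:np.s_[:,:] for n in masks}
    for n in masks:
        w=cv2.dilate((sil(n,make(x0))>0).astype(np.uint8),np.ones((9,9))); rois[n]=w>0
    def cost(v):
        c=0
        for n,m in masks.items():
            s=sil(n,make(v)); c+=np.abs(s-m)[rois[n]].sum()/max(1,s.sum())
        return c
    x0=np.array(x0,float)
    r=minimize(cost,x0,method="Nelder-Mead",options=dict(initial_simplex=np.vstack([x0]+[x0+np.eye(len(x0))[i]*step[i] for i in range(len(x0))]),maxiter=80,xatol=2e-4,fatol=1e-4))
    return r.x,r.fun
def ground(n,px,z):
    K,E=P[n]; d=E[:3,:3].T@np.linalg.inv(K)@[px[0],px[1],1]; c=-E[:3,:3].T@E[:3,3]; return c+d*(z-c[2])/d[2]
DIM=dict(barrel=(.0315,.045),ring=(.029,.012),big_lens=(.028,.0175),small_lens=(.019,.0175),dish=(.033,.014))
def loc(name,px,masks,z=0):
    r,h=DIM[name]; x0=ground("top",px,z+h)[:2]
    return {k:fit({n:masks[n] for n in k.split('+')},lambda v:[cyl(v[0],v[1],z,r,h)],x0,(.006,.006)) for k in("top","side","top+side")}
E
cat > a.py <<'E'
from h import *
ims={n:cv2.imread(f"pics/{n}0.png") for n in P}
M={n:nongreen(ims[n]) for n in P}
M["side"]=cv2.morphologyEx(M["side"],cv2.MORPH_OPEN,np.ones((2,2)))
for n in P: cv2.imwrite(f"pics/m_{n}.png",M[n]*255)
for k,px in dict(barrel=(170,233),big_lens=(217.8,222.7),small_lens=(265.8,215.6),ring=(311,225),dish=(358.7,242.7)).items():
    for c,(v,f) in loc(k,px,{n:(cv2.morphologyEx(M[n],cv2.MORPH_CLOSE,cv2.getStructuringElement(2,(15,15))) if k in("ring","dish","barrel","big_lens") else M[n]) for n in M}).items(): print(k,c,v,round(f,3))
def rail(v):
    x,y,a=v; c=lambda o:(x-o*np.sin(a),y+o*np.cos(a))
    return [box(x,y,a,0,0,.09,.48,.008),box(x,y,a,-.15,.008,.09,.17,.015),cyl(*c(.15),.008,.045,.02)]
j=ground("top",(209,173),.028);
g=ground("top",(257,165),.008)
for ns in(("top",),("side",),("top","side")): print("rail",ns,fit({n:M[n] for n in ns},rail,[g[0],g[1],.12],(.01,.01,.05)))
print("jig top disc",j)
for p in((474,229),(533,219)): print("circ",ground("top",(p[0]/2.25+80,p[1]/2.25+60),.023))
E
time python3 a.py
```

```text
barrel top [0.3953 0.299 ] 0.134
barrel side [0.3996 0.2891] 0.171
barrel top+side [0.3969 0.2973] 0.358
big_lens top [0.4287 0.156 ] 0.098
big_lens side [0.4315 0.151 ] 0.127
big_lens top+side [0.4302 0.1538] 0.271
small_lens top [0.452  0.0066] 0.112
small_lens side [0.455  0.0018] 0.18
small_lens top+side [0.4538 0.0048] 0.39
ring top [ 0.4224 -0.1356] 0.058
ring side [ 0.4245 -0.1395] 0.05
ring top+side [ 0.4232 -0.1367] 0.2
dish top [ 0.3715 -0.2833] 0.045
dish side [ 0.3737 -0.2857] 0.036
dish top+side [ 0.3724 -0.2846] 0.125
rail ('top',) (array([0.6022, 0.0365, 0.1747]), np.float64(0.020128346979618073))
rail ('side',) (array([0.6049, 0.032 , 0.1703]), np.float64(0.02472514659166336))
rail ('top', 'side') (array([0.6035, 0.034 , 0.1721]), np.float64(0.06260921061038971))
jig top disc [0.5803 0.1819 0.028 ]
circ [ 0.6199 -0.0722  0.023 ]
circ [ 0.6351 -0.1546  0.023 ][ WARN:0@0.339] global loadsave.cpp:1063 imwrite_ Unsupported depth image for selected encoder is fallbacked to CV_8U.

real	0m8.138s
user	0m12.868s
sys	0m3.052s
```

```bash
cat > go.py <<'E'
import sys,numpy as np
from bench import arm
from scipy.spatial.transform import Rotation as R
np.set_printoptions(precision=3,suppress=True)
s=arm.get_state(); r=R.from_quat(s["tcp_rot"]); m=r.as_matrix()
des=R.from_matrix(np.array([[-np.cos(.172),-np.sin(.172),0],[-np.sin(.172),np.cos(.172),0],[0,0,-1]]).T.T)
q=(r.inv()*des).as_rotvec(degrees=True)
t=np.array([float(a) for a in sys.argv[1:4]])
print("t",s["clock"],"pos",s["position"],"w",s["gripper_width"],"F",s["contact_force"])
print("cm now-axes",m.T@(t-s["position"])*100,"cm railaxes",des.as_matrix().T@(t-s["position"])*100,"rot deg",q)
E
python3 go.py .397 .2973 .30; python3 go.py .397 .2973 .178
```

```text
t 1.2 pos [0.215 0.587 0.405] w 1.0006926680497237 F [ 0.016  0.051 -0.373]
cm now-axes [-27.069 -20.942  10.469] cm railaxes [-12.998 -31.659  10.472] rot deg [  0.005   0.    -29.951]
t 1.2 pos [0.215 0.587 0.405] w 1.0006926680497237 F [ 0.016  0.051 -0.373]
cm now-axes [-27.069 -20.943  22.669] cm railaxes [-12.998 -31.659  22.672] rot deg [  0.005   0.    -29.951]
```

>>> {"op": "apply_moves", "data": {"steps": [{"dx": -4.5, "dy": -3.5, "dz": 1.7}, {"dx": -4.5, "dy": -3.5, "dz": 1.7}, {"dx": -4.5, "dy": -3.5, "dz": 1.7}, {"dx": -4.5, "dy": -3.5, "dz": 1.7}, {"dx": -4.5, "dy": -3.5, "dz": 1.7}, {"dx": -4.5, "dy": -3.5, "dz": 1.7}, {"rz": -10}, {"rz": -10}]}}

```text
invalid input at $.steps[0]: expected keys dx, dy, dz, rx, ry, rz, jaw
```

>>> {"op": "apply_moves", "data": {"steps": [{"rz": -10}, {"rz": 0}]}}

```text
invalid input at $.steps[0]: expected keys dx, dy, dz, rx, ry, rz, jaw
```

```bash
python3 go.py .397 .2973 .178
```

```text
t 1.2 pos [0.215 0.587 0.405] w 1.0006926680497237 F [ 0.016  0.051 -0.373]
cm now-axes [-27.069 -20.943  22.669] cm railaxes [-12.998 -31.659  22.672] rot deg [  0.005   0.    -29.951]
```

>>> {"op": "apply_moves", "data": {"steps": [{"dx": -4.5, "dy": -3.5, "dz": 1.7, "rx": 0, "ry": 0, "rz": 0, "jaw": 1}, {"dx": -4.5, "dy": -3.5, "dz": 1.7, "rx": 0, "ry": 0, "rz": 0, "jaw": 1}, {"dx": -4.5, "dy": -3.5, "dz": 1.7, "rx": 0, "ry": 0, "rz": 0, "jaw": 1}, {"dx": -4.5, "dy": -3.5, "dz": 1.7, "rx": 0, "ry": 0, "rz": 0, "jaw": 1}, {"dx": -4.5, "dy": -3.5, "dz": 1.7, "rx": 0, "ry": 0, "rz": 0, "jaw": 1}, {"dx": -4.5, "dy": -3.5, "dz": 1.7, "rx": 0, "ry": 0, "rz": 0, "jaw": 1}, {"dx": 0, "dy": 0, "dz": 0, "rx": 0, "ry": 0, "rz": -10, "jaw": 1}, {"dx": 0, "dy": 0, "dz": 0, "rx": 0, "ry": 0, "rz": -10, "jaw": 1}]}}

```text
clock: 2.2
position: [0.3969, 0.2962, 0.3026]
tcp_rot: [-0.001, 1.0, -0.0, 0.0]
contact_force: [-0.0, -0.4, 0.3]
gripper_width: 1.005
```

>>> {"op": "apply_moves", "data": {"steps": [{"dx": 0, "dy": 0, "dz": 0, "rx": 0, "ry": 0, "rz": -10, "jaw": 1}, {"dx": 0, "dy": 0, "dz": 0, "rx": 0, "ry": 0, "rz": 0, "jaw": 1}]}}

```text
clock: 2.45
position: [0.3964, 0.2969, 0.3027]
tcp_rot: [-0.085, 0.996, 0.0, -0.0]
contact_force: [-0.2, 0.3, -1.7]
gripper_width: 1.003
```

```bash
python3 go.py .397 .2973 .178
```

```text
t 2.45 pos [0.396 0.297 0.303] w 1.0034455738561308 F [-0.234  0.327 -1.675]
cm now-axes [-0.063  0.016 12.474] cm railaxes [-0.064  0.026 12.474] rot deg [ 0.044  0.003 -0.076]
```

>>> {"op": "apply_moves", "data": {"steps": [{"dx": 0, "dy": 0, "dz": 4, "rx": 0, "ry": 0, "rz": 0, "jaw": 1}, {"dx": 0, "dy": 0, "dz": 4, "rx": 0, "ry": 0, "rz": 0, "jaw": 1}, {"dx": 0, "dy": 0, "dz": 2.5, "rx": 0, "ry": 0, "rz": 0, "jaw": 1}, {"dx": 0, "dy": 0, "dz": 2, "rx": 0, "ry": 0, "rz": 0, "jaw": 1}, {"dx": 0, "dy": 0, "dz": 0, "rx": 0, "ry": 0, "rz": 0, "jaw": 1}]}}

```text
clock: 3.08
position: [0.3958, 0.2971, 0.1767]
tcp_rot: [-0.085, 0.996, -0.001, -0.001]
contact_force: [-0.5, 0.8, 0.3]
gripper_width: 0.999
```

Run:
```python
from h import *
a=arm.camera("side")[70:230,100:300]; b=arm.camera("top")[130:290,80:280]
cv2.imwrite("pics/v3.png",cv2.resize(np.hstack([a,b]),None,fx=2,fy=2,interpolation=cv2.INTER_CUBIC))
```

```text
(no output)
```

View pics/v3.png

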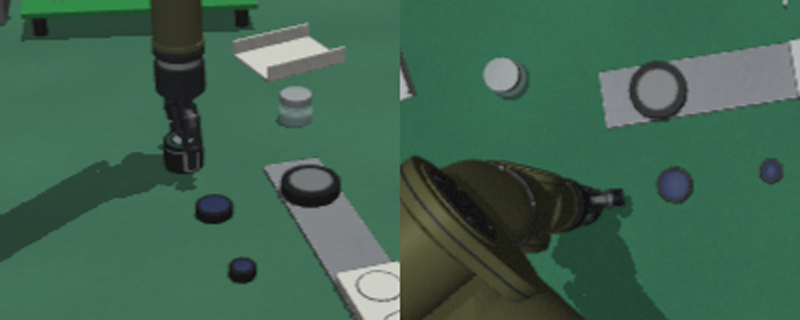

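The side view (left panel, about 183,150) shows the fingers straddling the barrel; the top view is blocked by the arm. Closing now.

>>> {"op": "apply_moves", "data": {"steps": [{"dx": 0, "dy": 0, "dz": 0, "rx": 0, "ry": 0, "rz": 0, "jaw": 0}, {"dx": 0, "dy": 0, "dz": 0, "rx": 0, "ry": 0, "rz": 0, "jaw": 0}, {"dx": 0, "dy": 0, "dz": 0, "rx": 0, "ry": 0, "rz": 0, "jaw": 0}, {"dx": 0, "dy": 0, "dz": 0, "rx": 0, "ry": 0, "rz": 0, "jaw": 0}, {"dx": 0, "dy": 0, "dz": 0, "rx": 0, "ry": 0, "rz": 0, "jaw": 0}]}}

```text
clock: 3.8
position: [0.3965, 0.2973, 0.179]
tcp_rot: [-0.086, 0.996, 0.001, 0.001]
contact_force: [-0.1, 0.7, 6.0]
gripper_width: 0.71
```

>>> {"op": "apply_moves", "data": {"steps": [{"dx": 0, "dy": 0, "dz": -4, "rx": 0, "ry": 0, "rz": 0, "jaw": 0}, {"dx": 0, "dy": 0, "dz": -5, "rx": 0, "ry": 0, "rz": 0, "jaw": 0}, {"dx": 0, "dy": 0, "dz": 0, "rx": 0, "ry": 0, "rz": 0, "jaw": 0}]}}

```text
clock: 4.18
position: [0.3971, 0.2974, 0.271]
tcp_rot: [-0.086, 0.996, 0.002, 0.003]
contact_force: [0.4, 0.8, -1.9]
gripper_width: 0.71
```

```bash
python3 go.py .5778 .1818 .2057
```

```text
t 4.175 pos [0.397 0.297 0.271] w 0.7103192345888487 F [ 0.366  0.833 -1.886]
cm now-axes [-15.792 -14.495   6.562] cm railaxes [-15.821 -14.477   6.532] rot deg [ 0.243  0.332 -0.036]
```

>>> {"op": "apply_moves", "data": {"steps": [{"dx": -3.95, "dy": -3.6, "dz": 0.5, "rx": 0, "ry": 0, "rz": 0, "jaw": 0}, {"dx": -3.95, "dy": -3.6, "dz": 0.5, "rx": 0, "ry": 0, "rz": 0, "jaw": 0}, {"dx": -3.95, "dy": -3.6, "dz": 1, "rx": 0, "ry": 0, "rz": 0, "jaw": 0}, {"dx": -3.95, "dy": -3.6, "dz": 1, "rx": 0, "ry": 0, "rz": 0, "jaw": 0}, {"dx": 0, "dy": 0, "dz": 0, "rx": 0, "ry": 0, "rz": 0, "jaw": 0}, {"dx": 0, "dy": 0, "dz": 0, "rx": 0, "ry": 0, "rz": 0, "jaw": 0}]}}

```text
clock: 4.92
position: [0.5758, 0.1822, 0.2367]
tcp_rot: [-0.086, 0.996, 0.0, -0.001]
contact_force: [-1.3, 0.9, -1.7]
gripper_width: 0.711
```

```bash
python3 go.py .5778 .1818 .2065
```

```text
t 4.925 pos [0.576 0.182 0.237] w 0.7107850076366383 F [-1.252  0.87  -1.663]
cm now-axes [-0.198 -0.072  3.016] cm railaxes [-0.192 -0.072  3.016] rot deg [ 0.015 -0.125  0.026]
```

>>> {"op": "apply_moves", "data": {"steps": [{"dx": -0.2, "dy": -0.1, "dz": 1.5, "rx": 0, "ry": 0, "rz": 0, "jaw": 0}, {"dx": 0, "dy": 0, "dz": 1, "rx": 0, "ry": 0, "rz": 0, "jaw": 0}, {"dx": 0, "dy": 0, "dz": 0.4, "rx": 0, "ry": 0, "rz": 0, "jaw": 0}, {"dx": 0, "dy": 0, "dz": 0, "rx": 0, "ry": 0, "rz": 0, "jaw": 0}, {"dx": 0, "dy": 0, "dz": 0, "rx": 0, "ry": 0, "rz": 0, "jaw": 0}]}}

```text
clock: 5.55
position: [0.5788, 0.1818, 0.209]
tcp_rot: [-0.086, 0.996, 0.0, 0.0]
contact_force: [-0.7, 0.3, -1.4]
gripper_width: 0.712
```

>>> {"op": "apply_moves", "data": {"steps": [{"dx": 0, "dy": 0, "dz": 0.2, "rx": 0, "ry": 0, "rz": 0, "jaw": 0}, {"dx": 0, "dy": 0, "dz": 0, "rx": 0, "ry": 0, "rz": 0, "jaw": 0}]}}

```text
clock: 5.8
position: [0.5789, 0.1817, 0.2071]
tcp_rot: [-0.086, 0.996, 0.0, 0.0]
contact_force: [1.3, -0.4, 0.4]
gripper_width: 0.712
```

Contact is beginning. Release gently, then withdraw.

>>> {"op": "apply_moves", "data": {"steps": [{"dx": 0, "dy": 0, "dz": 0.1, "rx": 0, "ry": 0, "rz": 0, "jaw": 0}, {"dx": 0, "dy": 0, "dz": 0, "rx": 0, "ry": 0, "rz": 0, "jaw": 0.8}, {"dx": 0, "dy": 0, "dz": 0, "rx": 0, "ry": 0, "rz": 0, "jaw": 1}, {"dx": 0, "dy": 0, "dz": 0, "rx": 0, "ry": 0, "rz": 0, "jaw": 1}, {"dx": 0, "dy": 0, "dz": 0, "rx": 0, "ry": 0, "rz": 0, "jaw": 1}, {"dx": 0, "dy": 0, "dz": -4, "rx": 0, "ry": 0, "rz": 0, "jaw": 1}, {"dx": 0, "dy": 0, "dz": -5.5, "rx": 0, "ry": 0, "rz": 0, "jaw": 1}, {"dx": 0, "dy": 0, "dz": 0, "rx": 0, "ry": 0, "rz": 0, "jaw": 1}]}}

```text
clock: 6.8
position: [0.5802, 0.1827, 0.3048]
tcp_rot: [-0.086, 0.996, 0.002, 0.004]
contact_force: [0.6, -0.1, -0.6]
gripper_width: 1.001
```

```bash
python3 go.py .4232 -.1367 .25
```

```text
t 6.8 pos [0.58  0.183 0.305] w 1.0008876332079728 F [ 0.579 -0.081 -0.633]
cm now-axes [ 20.987 -28.783   5.235] cm railaxes [ 20.929 -28.779   5.484] rot deg [0.148 0.479 0.026]
```

>>> {"op": "apply_moves", "data": {"steps": [{"dx": 3.5, "dy": -4.8, "dz": 0.9, "rx": 0, "ry": 0, "rz": 0, "jaw": 1}, {"dx": 3.5, "dy": -4.8, "dz": 0.9, "rx": 0, "ry": 0, "rz": 0, "jaw": 1}, {"dx": 3.5, "dy": -4.8, "dz": 0.9, "rx": 0, "ry": 0, "rz": 0, "jaw": 1}, {"dx": 3.5, "dy": -4.8, "dz": 0.9, "rx": 0, "ry": 0, "rz": 0, "jaw": 1}, {"dx": 3.5, "dy": -4.8, "dz": 0.9, "rx": 0, "ry": 0, "rz": 0, "jaw": 1}, {"dx": 3.5, "dy": -4.8, "dz": 0.9, "rx": 0, "ry": 0, "rz": 0, "jaw": 1}, {"dx": 0, "dy": 0, "dz": 0, "rx": 0, "ry": 0, "rz": 0, "jaw": 1}, {"dx": 0, "dy": 0, "dz": 0, "rx": 0, "ry": 0, "rz": 0, "jaw": 1}]}}

```text
clock: 7.8
position: [0.4217, -0.1378, 0.2463]
tcp_rot: [-0.086, 0.996, 0.001, 0.0]
contact_force: [0.7, -0.1, -0.6]
gripper_width: 1.003
```

```bash
python3 go.py .4232 -.1367 .1715
python3 - <<'E'
from h import *
ims={n:arm.camera(n) for n in P}
for n in P: cv2.imwrite(f"pics/{n}1.png",ims[n])
def fixed(v):
    x,y,a=.6035,.034,.172; c=lambda o:(x-o*np.sin(a),y+o*np.cos(a))
    return [box(x,y,a,0,0,.09,.48,.008),cyl(*c(.15),.008,.045,.02)]+[cyl(v[0],v[1],.028,.0315,.045)]
a,b=ims["side"][100:260,180:340],ims["top"][100:260,130:290]
cv2.imwrite("pics/v4.png",cv2.resize(np.hstack([a,b]),None,fx=2.5,fy=2.5,interpolation=cv2.INTER_CUBIC))
E
```

```text
t 7.8 pos [ 0.422 -0.138  0.246] w 1.0034445517818917 F [ 0.677 -0.107 -0.576]
cm now-axes [-0.167  0.07   7.483] cm railaxes [-0.171  0.079  7.483] rot deg [0.07  0.031 0.046]
```

View pics/v4.png

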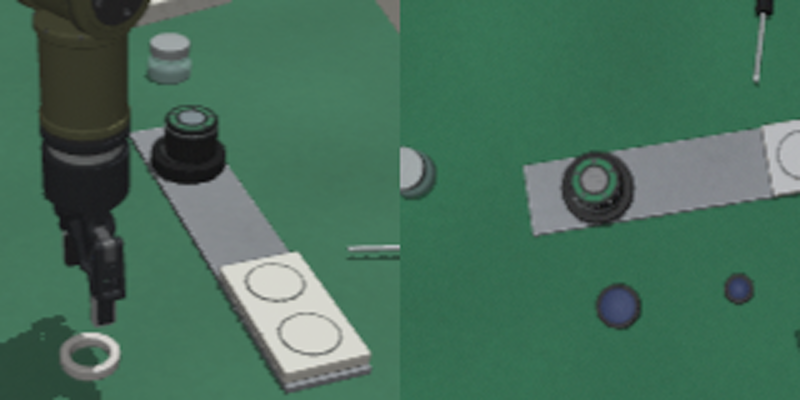

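The barrel stands upright on the jig: glass at top (207.6,172) and side (256.8,147). The ring is at side (216,242), near the gripper.

Run:
```python
from h import *
print(ground("top",(207.6,172),.073),ground("side",(256.8,147.2),.073))
# glass centroid & green ring ellipse estimate: light-grey pixels near
for n,c in(("top",(207.6,172)),("side",(256.8,147.2))):
    im=cv2.imread(f"pics/{n}1.png").astype(float); o=cv2.imread(f"pics/{n}0.png").astype(float)
    y,x=np.mgrid[:384,:512]; m=(np.hypot(x-c[0],y-c[1])<8)&(im.min(2)>95)
    print(n,m.sum(),ground(n,(x[m].mean(),y[m].mean()),.073))
    # jig disc in old picture (grey, bounded by black ring)
    q=proj(n,[[.5778,.1818,.028]])[0]; g=(np.hypot(x-q[0],y-q[1])<(14 if n=="top" else 20))&(o.min(2)>60)
    lab=cv2.connectedComponents(g.astype(np.uint8))[1]; k=lab==lab[int(q[1]),int(q[0])]
    print("jig",k.sum(),ground(n,(x[k].mean(),y[k].mean()),.028))
```

```text
[0.5765 0.1804 0.073 ] [0.5806 0.1799 0.073 ]
top 80 [0.5781 0.1813 0.073 ]
jig 366 [0.5765 0.1841 0.028 ]
side 38 [0.5804 0.1839 0.073 ]
jig 207 [0.5775 0.1848 0.028 ]
```

>>> {"op": "apply_moves", "data": {"steps": [{"dx": -0.2, "dy": 0.1, "dz": 4, "rx": 0, "ry": 0, "rz": 0, "jaw": 1}, {"dx": 0, "dy": 0, "dz": 2.5, "rx": 0, "ry": 0, "rz": 0, "jaw": 1}, {"dx": 0, "dy": 0, "dz": 1, "rx": 0, "ry": 0, "rz": 0, "jaw": 1}, {"dx": 0, "dy": 0, "dz": 0, "rx": 0, "ry": 0, "rz": 0, "jaw": 1}, {"dx": 0, "dy": 0, "dz": 0, "rx": 0, "ry": 0, "rz": 0, "jaw": 1}]}}

```text
clock: 8.52
position: [0.4263, -0.1375, 0.1866]
tcp_rot: [-0.087, 0.996, -0.001, -0.001]
contact_force: [0.8, -0.2, 0.7]
gripper_width: 1.003
```

```bash
python3 go.py .4232 -.1367 .1715; python3 -c "
from bench import arm
s=arm.get_state();print(s['qpos'],s['qvel'],s['tau'])"
```

```text
t 8.525 pos [ 0.426 -0.138  0.187] w 1.0033444076051676 F [ 0.835 -0.205  0.683]
cm now-axes [0.29  0.138 1.506] cm railaxes [0.293 0.135 1.506] rot deg [-0.08  -0.103  0.102]
[ 0.24107081  0.91095571 -0.05217924  2.22810158  1.47062837  0.04339652
  0.48305969] [ 0.01130885 -0.00709744  0.00374654  0.00297065  0.01286428 -0.00025213
 -0.01583685] [-2.38940679e-01 -4.69794667e+01  8.82373173e-01 -1.06248145e-01
  3.61331692e-02  7.48188268e-04 -2.69270800e-03]
```

>>> {"op": "apply_moves", "data": {"steps": [{"dx": 0.15, "dy": 0.05, "dz": 0.4, "rx": 0, "ry": 0, "rz": 0, "jaw": 1}, {"dx": 0.15, "dy": 0.05, "dz": 0.4, "rx": 0, "ry": 0, "rz": 0, "jaw": 1}, {"dx": 0, "dy": 0, "dz": 0.4, "rx": 0, "ry": 0, "rz": 0, "jaw": 1}, {"dx": 0, "dy": 0, "dz": 0, "rx": 0, "ry": 0, "rz": 0, "jaw": 1}]}}

```text
clock: 9.02
position: [0.4228, -0.1379, 0.1743]
tcp_rot: [-0.086, 0.996, -0.001, -0.001]
contact_force: [-0.4, 0.0, -0.1]
gripper_width: 1.001
```

```bash
python3 go.py .4232 -.1367 .1715; python3 -c "
from bench import arm
s=arm.get_state();print(s['qpos'],s['qvel'])"
```

```text
t 9.025 pos [ 0.423 -0.138  0.174] w 1.0007779537553945 F [-0.402  0.021 -0.138]
cm now-axes [-0.059  0.112  0.284] cm railaxes [-0.059  0.112  0.284] rot deg [-0.07  -0.133  0.003]
[ 0.30734683  0.93869019 -0.15548382  2.23321865  1.74719788  0.12929293
  0.20898548] [-1.32688722e-02 -2.47225846e-03  1.61132870e-02  5.57206978e-05
  1.85535428e-03 -1.11003977e-02 -2.79472800e-03]
```

>>> {"op": "apply_moves", "data": {"steps": [{"dx": 0, "dy": 0.1, "dz": 0.25, "rx": 0, "ry": 0, "rz": 0, "jaw": 1}, {"dx": 0, "dy": 0, "dz": 0, "rx": 0, "ry": 0, "rz": 0, "jaw": 0}, {"dx": 0, "dy": 0, "dz": 0, "rx": 0, "ry": 0, "rz": 0, "jaw": 0}, {"dx": 0, "dy": 0, "dz": 0, "rx": 0, "ry": 0, "rz": 0, "jaw": 0}, {"dx": 0, "dy": 0, "dz": 0, "rx": 0, "ry": 0, "rz": 0, "jaw": 0}, {"dx": 0, "dy": 0, "dz": 0, "rx": 0, "ry": 0, "rz": 0, "jaw": 0}]}}

```text
clock: 9.78
position: [0.4225, -0.1367, 0.1724]
tcp_rot: [-0.086, 0.996, -0.001, -0.001]
contact_force: [-0.1, 0.4, 7.0]
gripper_width: 0.641
```

>>> {"op": "apply_moves", "data": {"steps": [{"dx": 0, "dy": 0, "dz": -2, "rx": 0, "ry": 0, "rz": 0, "jaw": 0}, {"dx": 0, "dy": 0, "dz": -4, "rx": 0, "ry": 0, "rz": 0, "jaw": 0}, {"dx": 0, "dy": 0, "dz": -5, "rx": 0, "ry": 0, "rz": 0, "jaw": 0}, {"dx": 0, "dy": 0, "dz": -3, "rx": 0, "ry": 0, "rz": 0, "jaw": 0}, {"dx": 0, "dy": 0, "dz": 0, "rx": 0, "ry": 0, "rz": 0, "jaw": 0}]}}

```text
clock: 10.4
position: [0.4242, -0.1374, 0.2993]
tcp_rot: [-0.085, 0.996, -0.004, 0.003]
contact_force: [0.4, -0.9, -1.1]
gripper_width: 0.636
```

```bash
python3 go.py .579 .182 .275
```

```text
t 10.4 pos [ 0.424 -0.137  0.299] w 0.6355314822447466 F [ 0.435 -0.935 -1.13 ]
cm now-axes [-20.64   28.891   2.252] cm railaxes [-20.722  28.818   2.428] rot deg [-0.524  0.243 -0.143]
```

>>> {"op": "apply_moves", "data": {"steps": [{"dx": -3.45, "dy": 4.8, "dz": 0, "rx": 0, "ry": 0, "rz": 0, "jaw": 0}, {"dx": -3.45, "dy": 4.8, "dz": 0, "rx": 0, "ry": 0, "rz": 0, "jaw": 0}, {"dx": -3.45, "dy": 4.8, "dz": 0, "rx": 0, "ry": 0, "rz": 0, "jaw": 0}, {"dx": -3.45, "dy": 4.8, "dz": 0, "rx": 0, "ry": 0, "rz": 0, "jaw": 0}, {"dx": -3.45, "dy": 4.8, "dz": 0, "rx": 0, "ry": 0, "rz": 0, "jaw": 0}, {"dx": -3.45, "dy": 4.8, "dz": 0, "rx": 0, "ry": 0, "rz": 0, "jaw": 0}, {"dx": 0, "dy": 0, "dz": 0, "rx": 0, "ry": 0, "rz": 0, "jaw": 0}, {"dx": 0, "dy": 0, "dz": 0, "rx": 0, "ry": 0, "rz": 0, "jaw": 0}]}}

```text
clock: 11.4
position: [0.5783, 0.1814, 0.2937]
tcp_rot: [-0.086, 0.996, -0.005, -0.001]
contact_force: [0.4, -0.7, -1.2]
gripper_width: 0.642
```

```bash
python3 go.py .579 .182 .2454
python3 - <<'E'
from h import *
a=arm.camera("side")[60:220,170:330]; b=arm.camera("top")[90:250,120:280]
cv2.imwrite("pics/v5.png",cv2.resize(np.hstack([a,b]),None,fx=2.5,fy=2.5,interpolation=cv2.INTER_CUBIC))
E
```

```text
t 11.4 pos [0.578 0.181 0.294] w 0.6424533200961242 F [ 0.381 -0.74  -1.151]
cm now-axes [-0.091  0.101  4.828] cm railaxes [-0.079  0.051  4.829] rot deg [-0.59  -0.135 -0.04 ]
```

View pics/v5.png

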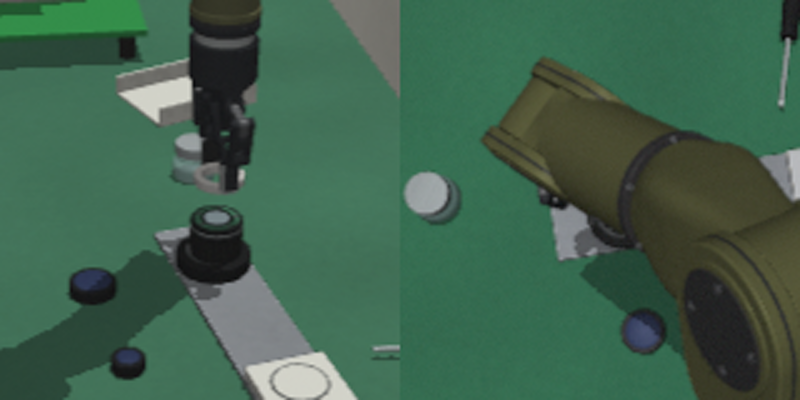

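The side view shows the ring at about (219,178), held above the barrel at (217,220). Lowering.

>>> {"op": "apply_moves", "data": {"steps": [{"dx": -0.1, "dy": 0.05, "dz": 2.5, "rx": -0.5, "ry": 0, "rz": 0, "jaw": 0}, {"dx": 0, "dy": 0, "dz": 1.5, "rx": 0, "ry": 0, "rz": 0, "jaw": 0}, {"dx": 0, "dy": 0, "dz": 0.5, "rx": 0, "ry": 0, "rz": 0, "jaw": 0}, {"dx": 0, "dy": 0, "dz": 0, "rx": 0, "ry": 0, "rz": 0, "jaw": 0}, {"dx": 0, "dy": 0, "dz": 0, "rx": 0, "ry": 0, "rz": 0, "jaw": 0}]}}

```text
clock: 12.12
position: [0.5801, 0.1825, 0.2511]
tcp_rot: [-0.085, 0.996, 0.001, 0.001]
contact_force: [-0.2, -0.5, -0.6]
gripper_width: 0.641
```

>>> {"op": "apply_moves", "data": {"steps": [{"dx": 0.05, "dy": 0, "dz": 0.3, "rx": 0, "ry": 0, "rz": 0, "jaw": 0}, {"dx": 0, "dy": 0, "dz": 0.2, "rx": 0, "ry": 0, "rz": 0, "jaw": 0}, {"dx": 0, "dy": 0, "dz": 0, "rx": 0, "ry": 0, "rz": 0, "jaw": 0}]}}

```text
clock: 12.5
position: [0.5794, 0.1822, 0.2455]
tcp_rot: [-0.085, 0.996, 0.0, 0.0]
contact_force: [-0.3, -0.1, 0.2]
gripper_width: 0.642
```

>>> {"op": "apply_moves", "data": {"steps": [{"dx": 0, "dy": 0, "dz": 0.1, "rx": 0, "ry": 0, "rz": 0, "jaw": 0}, {"dx": 0, "dy": 0, "dz": 0, "rx": 0, "ry": 0, "rz": 0, "jaw": 0.75}, {"dx": 0, "dy": 0, "dz": 0, "rx": 0, "ry": 0, "rz": 0, "jaw": 0.9}, {"dx": 0, "dy": 0, "dz": 0, "rx": 0, "ry": 0, "rz": 0, "jaw": 1}, {"dx": 0, "dy": 0, "dz": 0, "rx": 0, "ry": 0, "rz": 0, "jaw": 1}, {"dx": 0, "dy": 0, "dz": -3, "rx": 0, "ry": 0, "rz": 0, "jaw": 1}, {"dx": 0, "dy": 0, "dz": -3, "rx": 0, "ry": 0, "rz": 0, "jaw": 1}, {"dx": 0, "dy": 0, "dz": 0, "rx": 0, "ry": 0, "rz": 0, "jaw": 1}]}}

```text
clock: 13.5
position: [0.5801, 0.1828, 0.3066]
tcp_rot: [-0.085, 0.996, 0.001, 0.002]
contact_force: [-0.7, -0.7, -0.5]
gripper_width: 1.001
```

```bash
python3 go.py .4302 .1538 .25
```

```text
t 13.5 pos [0.58  0.183 0.307] w 1.0010607239533962 F [-0.724 -0.674 -0.545]
cm now-axes [15.293 -0.332  5.587] cm railaxes [15.266 -0.292  5.663] rot deg [ 0.138  0.281 -0.099]
```

>>> {"op": "apply_moves", "data": {"steps": [{"dx": 5.1, "dy": -0.1, "dz": 0.5, "rx": 0, "ry": 0, "rz": 0, "jaw": 1}, {"dx": 5.1, "dy": -0.1, "dz": 2, "rx": 0, "ry": 0, "rz": 0, "jaw": 1}, {"dx": 5.1, "dy": -0.1, "dz": 3, "rx": 0, "ry": 0, "rz": 0, "jaw": 1}, {"dx": 0, "dy": 0, "dz": 0, "rx": 0, "ry": 0, "rz": 0, "jaw": 1}, {"dx": 0, "dy": 0, "dz": 0, "rx": 0, "ry": 0, "rz": 0, "jaw": 1}]}}

```text
clock: 14.12
position: [0.4296, 0.1538, 0.2491]
tcp_rot: [-0.085, 0.996, 0.001, 0.0]
contact_force: [0.1, -0.0, 0.6]
gripper_width: 0.997
```

```bash
python3 go.py .4302 .1538 .172
```

```text
t 14.125 pos [0.43  0.154 0.249] w 0.9970520463856597 F [ 0.058 -0.015  0.636]
cm now-axes [-0.051 -0.016  7.707] cm railaxes [-0.057 -0.008  7.706] rot deg [ 0.059  0.04  -0.052]
```

>>> {"op": "apply_moves", "data": {"steps": [{"dx": -0.05, "dy": 0, "dz": 2.5, "rx": 0, "ry": 0, "rz": 0, "jaw": 1}, {"dx": 0, "dy": 0, "dz": 1.5, "rx": 0, "ry": 0, "rz": 0, "jaw": 1}, {"dx": 0, "dy": 0, "dz": 1, "rx": 0, "ry": 0, "rz": 0, "jaw": 1}, {"dx": 0, "dy": 0, "dz": 1, "rx": 0, "ry": 0, "rz": 0, "jaw": 1}, {"dx": 0, "dy": 0, "dz": 1, "rx": 0, "ry": 0, "rz": 0, "jaw": 1}, {"dx": 0, "dy": 0, "dz": 0.5, "rx": 0, "ry": 0, "rz": 0, "jaw": 1}, {"dx": 0, "dy": 0, "dz": 0, "rx": 0, "ry": 0, "rz": 0, "jaw": 1}]}}

```text
clock: 15.0
position: [0.4317, 0.1542, 0.1742]
tcp_rot: [-0.085, 0.996, 0.001, 0.001]
contact_force: [-0.1, -0.5, 0.4]
gripper_width: 0.999
```

```bash
python3 go.py .4302 .1538 .172
```

```text
t 15.0 pos [0.432 0.154 0.174] w 0.9989761258099582 F [-0.062 -0.51   0.421]
cm now-axes [ 0.15  -0.013  0.224] cm railaxes [ 0.15  -0.012  0.224] rot deg [ 0.116  0.119 -0.055]
```

>>> {"op": "apply_moves", "data": {"steps": [{"dx": 0.15, "dy": 0, "dz": 0.2, "rx": 0, "ry": 0, "rz": 0, "jaw": 1}, {"dx": 0, "dy": 0, "dz": 0, "rx": 0, "ry": 0, "rz": 0, "jaw": 0}, {"dx": 0, "dy": 0, "dz": 0, "rx": 0, "ry": 0, "rz": 0, "jaw": 0}, {"dx": 0, "dy": 0, "dz": 0, "rx": 0, "ry": 0, "rz": 0, "jaw": 0}, {"dx": 0, "dy": 0, "dz": 0, "rx": 0, "ry": 0, "rz": 0, "jaw": 0}, {"dx": 0, "dy": 0, "dz": 0, "rx": 0, "ry": 0, "rz": 0, "jaw": 0}]}}

```text
clock: 15.75
position: [0.4291, 0.1536, 0.1734]
tcp_rot: [-0.085, 0.996, 0.001, 0.001]
contact_force: [-0.2, -0.1, 8.1]
gripper_width: 0.626
```

>>> {"op": "apply_moves", "data": {"steps": [{"dx": 0, "dy": 0, "dz": -1.5, "rx": 0, "ry": 0, "rz": 0, "jaw": 0}, {"dx": 0, "dy": 0, "dz": -4, "rx": 0, "ry": 0, "rz": 0, "jaw": 0}, {"dx": 0, "dy": 0, "dz": -4, "rx": 0, "ry": 0, "rz": 0, "jaw": 0}, {"dx": 0, "dy": 0, "dz": 0, "rx": 0, "ry": 0, "rz": 0, "jaw": 0}]}}

```text
clock: 16.25
position: [0.4295, 0.1535, 0.2698]
tcp_rot: [-0.084, 0.996, 0.002, 0.002]
contact_force: [0.1, -0.2, -1.6]
gripper_width: 0.629
```

```bash
python3 go.py .622 -.0724 .24
```

```text
t 16.25 pos [0.429 0.153 0.27 ] w 0.6289775113594979 F [ 0.132 -0.191 -1.591]
cm now-axes [-15.166 -25.516   2.959] cm railaxes [-15.104 -25.549   2.984] rot deg [ 0.193  0.229 -0.166]
```

>>> {"op": "apply_moves", "data": {"steps": [{"dx": -3.03, "dy": -5.1, "dz": 0, "rx": 0, "ry": 0, "rz": 0, "jaw": 0}, {"dx": -3.03, "dy": -5.1, "dz": 0.5, "rx": 0, "ry": 0, "rz": 0, "jaw": 0}, {"dx": -3.03, "dy": -5.1, "dz": 0.5, "rx": 0, "ry": 0, "rz": 0, "jaw": 0}, {"dx": -3.03, "dy": -5.1, "dz": 1, "rx": 0, "ry": 0, "rz": 0, "jaw": 0}, {"dx": -3.03, "dy": -5.1, "dz": 1, "rx": 0, "ry": 0, "rz": 0, "jaw": 0}, {"dx": 0, "dy": 0, "dz": 0, "rx": 0, "ry": 0, "rz": 0, "jaw": 0}, {"dx": 0, "dy": 0, "dz": 0, "rx": 0, "ry": 0, "rz": 0, "jaw": 0}]}}

```text
clock: 17.12
position: [0.6206, -0.0717, 0.2359]
tcp_rot: [-0.085, 0.996, 0.001, -0.001]
contact_force: [-0.5, 0.7, -1.4]
gripper_width: 0.627
```

```bash
python3 go.py .622 -.0724 .1955
```

```text
t 17.125 pos [ 0.621 -0.072  0.236] w 0.626778695450041 F [-0.477  0.674 -1.386]
cm now-axes [-0.14  -0.099  4.041] cm railaxes [-0.129 -0.092  4.041] rot deg [ 0.104 -0.151 -0.05 ]
```

>>> {"op": "apply_moves", "data": {"steps": [{"dx": -0.1, "dy": -0.1, "dz": 2, "rx": 0, "ry": 0, "rz": 0, "jaw": 0}, {"dx": 0, "dy": 0, "dz": 1.2, "rx": 0, "ry": 0, "rz": 0, "jaw": 0}, {"dx": 0, "dy": 0, "dz": 0.5, "rx": 0, "ry": 0, "rz": 0, "jaw": 0}, {"dx": 0, "dy": 0, "dz": 0.3, "rx": 0, "ry": 0, "rz": 0, "jaw": 0}, {"dx": 0, "dy": 0, "dz": 0, "rx": 0, "ry": 0, "rz": 0, "jaw": 0}]}}

```text
clock: 17.75
position: [0.6224, -0.073, 0.1974]
tcp_rot: [-0.085, 0.996, 0.0, -0.0]
contact_force: [0.7, 0.0, -1.0]
gripper_width: 0.625
```

>>> {"op": "apply_moves", "data": {"steps": [{"dx": 0, "dy": 0, "dz": 0.2, "rx": 0, "ry": 0, "rz": 0, "jaw": 0}, {"dx": 0, "dy": 0, "dz": 0, "rx": 0, "ry": 0, "rz": 0, "jaw": 0}, {"dx": 0, "dy": 0, "dz": 0, "rx": 0, "ry": 0, "rz": 0, "jaw": 0.75}, {"dx": 0, "dy": 0, "dz": 0, "rx": 0, "ry": 0, "rz": 0, "jaw": 0.9}, {"dx": 0, "dy": 0, "dz": 0, "rx": 0, "ry": 0, "rz": 0, "jaw": 1}, {"dx": 0, "dy": 0, "dz": -3, "rx": 0, "ry": 0, "rz": 0, "jaw": 1}, {"dx": 0, "dy": 0, "dz": -3, "rx": 0, "ry": 0, "rz": 0, "jaw": 1}, {"dx": 0, "dy": 0, "dz": 0, "rx": 0, "ry": 0, "rz": 0, "jaw": 1}]}}

```text
clock: 18.75
position: [0.6234, -0.0728, 0.2577]
tcp_rot: [-0.085, 0.996, 0.0, 0.002]
contact_force: [0.1, -0.4, -0.5]
gripper_width: 1.0
```

```bash
python3 go.py .4538 .0048 .25
```

```text
t 18.75 pos [ 0.623 -0.073  0.258] w 1.0002759440550346 F [ 0.063 -0.368 -0.473]
cm now-axes [15.406 10.522  0.706] cm railaxes [15.384 10.549  0.769] rot deg [ 0.026  0.249 -0.097]
```

>>> {"op": "apply_moves", "data": {"steps": [{"dx": 3.85, "dy": 2.63, "dz": 0.2, "rx": 0, "ry": 0, "rz": 0, "jaw": 1}, {"dx": 3.85, "dy": 2.63, "dz": 0.2, "rx": 0, "ry": 0, "rz": 0, "jaw": 1}, {"dx": 3.85, "dy": 2.63, "dz": 0.2, "rx": 0, "ry": 0, "rz": 0, "jaw": 1}, {"dx": 3.85, "dy": 2.63, "dz": 0.2, "rx": 0, "ry": 0, "rz": 0, "jaw": 1}, {"dx": 0, "dy": 0, "dz": 2, "rx": 0, "ry": 0, "rz": 0, "jaw": 1}, {"dx": 0, "dy": 0, "dz": 2, "rx": 0, "ry": 0, "rz": 0, "jaw": 1}, {"dx": 0, "dy": 0, "dz": 1, "rx": 0, "ry": 0, "rz": 0, "jaw": 0.8}, {"dx": 0, "dy": 0, "dz": 0, "rx": 0, "ry": 0, "rz": 0, "jaw": 0.8}]}}

```text
clock: 19.75
position: [0.4524, 0.0047, 0.1966]
tcp_rot: [-0.086, 0.996, 0.0, -0.001]
contact_force: [0.5, 0.7, 0.2]
gripper_width: 0.8
```

```bash
python3 go.py .4538 .0048 .175
```

```text
t 19.75 pos [0.452 0.005 0.197] w 0.8002571595262928 F [0.499 0.709 0.158]
cm now-axes [-0.149 -0.014  2.155] cm railaxes [-0.143 -0.013  2.156] rot deg [ 0.03  -0.155 -0.023]
```

>>> {"op": "apply_moves", "data": {"steps": [{"dx": -0.1, "dy": 0, "dz": 1, "rx": 0, "ry": 0, "rz": 0, "jaw": 0.8}, {"dx": 0, "dy": 0, "dz": 0.7, "rx": 0, "ry": 0, "rz": 0, "jaw": 0.8}, {"dx": 0, "dy": 0, "dz": 0.4, "rx": 0, "ry": 0, "rz": 0, "jaw": 0.8}, {"dx": 0, "dy": 0, "dz": 0, "rx": 0, "ry": 0, "rz": 0, "jaw": 0.8}]}}

```text
clock: 20.25
position: [0.4537, 0.0046, 0.1765]
tcp_rot: [-0.085, 0.996, 0.0, -0.0]
contact_force: [0.3, -0.3, 0.6]
gripper_width: 0.8
```

>>> {"op": "apply_moves", "data": {"steps": [{"dx": 0, "dy": 0, "dz": 0, "rx": 0, "ry": 0, "rz": 0, "jaw": 0}, {"dx": 0, "dy": 0, "dz": 0, "rx": 0, "ry": 0, "rz": 0, "jaw": 0}, {"dx": 0, "dy": 0, "dz": 0, "rx": 0, "ry": 0, "rz": 0, "jaw": 0}, {"dx": 0, "dy": 0, "dz": 0, "rx": 0, "ry": 0, "rz": 0, "jaw": 0}, {"dx": 0, "dy": 0, "dz": 0, "rx": 0, "ry": 0, "rz": 0, "jaw": 0}, {"dx": 0, "dy": 0, "dz": 0, "rx": 0, "ry": 0, "rz": 0, "jaw": 0}]}}

```text
clock: 21.0
position: [0.4537, 0.0046, 0.1772]
tcp_rot: [-0.085, 0.996, 0.0, 0.0]
contact_force: [-0.9, 0.0, 5.9]
gripper_width: 0.413
```

>>> {"op": "apply_moves", "data": {"steps": [{"dx": 0, "dy": 0, "dz": -1.5, "rx": 0, "ry": 0, "rz": 0, "jaw": 0}, {"dx": 0, "dy": 0, "dz": -4, "rx": 0, "ry": 0, "rz": 0, "jaw": 0}, {"dx": 0, "dy": 0, "dz": -4, "rx": 0, "ry": 0, "rz": 0, "jaw": 0}, {"dx": 0, "dy": 0, "dz": 0, "rx": 0, "ry": 0, "rz": 0, "jaw": 0}]}}

```text
clock: 21.5
position: [0.4544, 0.0044, 0.2738]
tcp_rot: [-0.085, 0.996, 0.001, 0.002]
contact_force: [0.6, 0.4, -1.0]
gripper_width: 0.412
```

```bash
python3 go.py .6363 -.1552 .24;python3 - <<'E'
from h import *
a=arm.camera("side")[110:300,190:380]; b=arm.camera("top")[90:280,160:350]
cv2.imwrite("pics/v6.png",cv2.resize(np.hstack([a,b]),None,fx=2.1,fy=2.1,interpolation=cv2.INTER_CUBIC))
E
```

```text
t 21.5 pos [0.454 0.004 0.274] w 0.411554289758273 F [ 0.598  0.412 -1.042]
cm now-axes [-15.231 -18.803   3.427] cm railaxes [-15.195 -18.84    3.384] rot deg [ 0.081  0.263 -0.159]
```

View pics/v6.png

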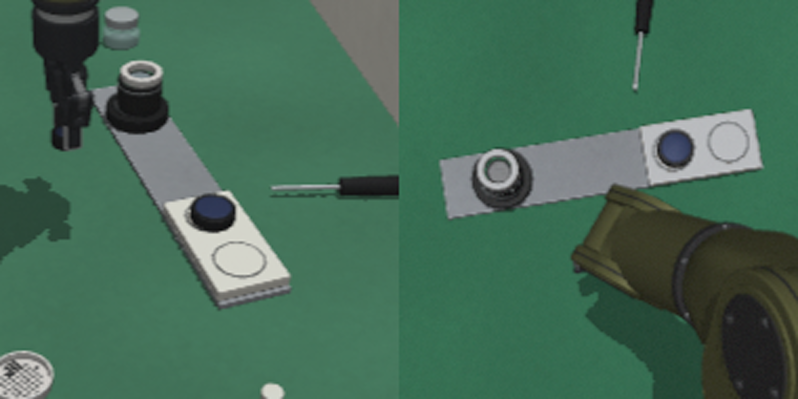

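Ring on barrel (top panel 497,171), big lens on the left circle (675,148), small lens held. Continue; measure placements at the end.

>>> {"op": "apply_moves", "data": {"steps": [{"dx": -3.8, "dy": -4.7, "dz": 0.5, "rx": 0, "ry": 0, "rz": 0, "jaw": 0}, {"dx": -3.8, "dy": -4.7, "dz": 0.5, "rx": 0, "ry": 0, "rz": 0, "jaw": 0}, {"dx": -3.8, "dy": -4.7, "dz": 0.5, "rx": 0, "ry": 0, "rz": 0, "jaw": 0}, {"dx": -3.8, "dy": -4.7, "dz": 1, "rx": 0, "ry": 0, "rz": 0, "jaw": 0}, {"dx": 0, "dy": 0, "dz": 0.5, "rx": 0, "ry": 0, "rz": 0, "jaw": 0}, {"dx": 0, "dy": 0, "dz": 0, "rx": 0, "ry": 0, "rz": 0, "jaw": 0}]}}

```text
clock: 22.35
position: [0.6343, -0.1539, 0.239]
tcp_rot: [-0.086, 0.996, 0.001, -0.002]
contact_force: [-0.6, 0.3, -0.4]
gripper_width: 0.414
```

```bash
python3 go.py .6363 -.1552 .1995;python3 - <<'E'
from h import *
ims={n:cv2.imread(f"pics/{n}0.png") for n in P}
n="top"
im=arm.camera("side"); cv2.imwrite("pics/side2.png",im)
# big lens: dark pixels on block vs. circle
for n,im in(("side",im),):
    q=proj(n,[[.622,-.0724,.039]])[0]; y,x=np.mgrid[:384,:512]
    m=(np.hypot(x-q[0],y-q[1])<28)&(im.max(2)<110)
    lab=cv2.connectedComponents(m.astype(np.uint8))[1]; k=(lab==lab[int(q[1]),int(q[0])]).astype(np.float32)
    print(q,k.sum(),fit({n:k},lambda v:[cyl(v[0],v[1],.023,.028,.0175)],[.622,-.0724],(.005,.005)))
E
```

```text
t 22.35 pos [ 0.634 -0.154  0.239] w 0.4138267721625462 F [-0.606  0.341 -0.446]
cm now-axes [-0.192 -0.166  3.953] cm railaxes [-0.174 -0.157  3.954] rot deg [ 0.123 -0.26  -0.013]
[290.4962 208.1378] 1116.0 (array([ 0.6264, -0.0771]), np.float64(0.42925578355789185))
```

>>> {"op": "apply_moves", "data": {"steps": [{"dx": -0.15, "dy": -0.15, "dz": 2, "rx": 0, "ry": 0, "rz": 0, "jaw": 0}, {"dx": 0, "dy": 0, "dz": 1.2, "rx": 0, "ry": 0, "rz": 0, "jaw": 0}, {"dx": 0, "dy": 0, "dz": 0.5, "rx": 0, "ry": 0, "rz": 0, "jaw": 0}, {"dx": 0, "dy": 0, "dz": 0.2, "rx": 0, "ry": 0, "rz": 0, "jaw": 0}, {"dx": 0, "dy": 0, "dz": 0, "rx": 0, "ry": 0, "rz": 0, "jaw": 0}]}}

```text
clock: 23.02
position: [0.6373, -0.156, 0.2025]
tcp_rot: [-0.085, 0.996, 0.0, 0.0]
contact_force: [0.3, -0.1, 0.4]
gripper_width: 0.412
```

>>> {"op": "apply_moves", "data": {"steps": [{"dx": 0, "dy": 0, "dz": 0.2, "rx": 0, "ry": 0, "rz": 0, "jaw": 0}, {"dx": 0, "dy": 0, "dz": 0, "rx": 0, "ry": 0, "rz": 0, "jaw": 0}]}}

```text
clock: 23.28
position: [0.6372, -0.1561, 0.2005]
tcp_rot: [-0.085, 0.996, 0.0, -0.0]
contact_force: [0.0, 0.2, -0.3]
gripper_width: 0.411
```

>>> {"op": "apply_moves", "data": {"steps": [{"dx": 0.05, "dy": 0.05, "dz": 0.15, "rx": 0, "ry": 0, "rz": 0, "jaw": 0}, {"dx": 0, "dy": 0, "dz": 0, "rx": 0, "ry": 0, "rz": 0, "jaw": 0}, {"dx": 0, "dy": 0, "dz": 0, "rx": 0, "ry": 0, "rz": 0, "jaw": 0.55}, {"dx": 0, "dy": 0, "dz": 0, "rx": 0, "ry": 0, "rz": 0, "jaw": 0.65}, {"dx": 0, "dy": 0, "dz": 0, "rx": 0, "ry": 0, "rz": 0, "jaw": 0.65}, {"dx": 0, "dy": 0, "dz": -3, "rx": 0, "ry": 0, "rz": 0, "jaw": 0.65}, {"dx": 0, "dy": 0, "dz": -3, "rx": 0, "ry": 0, "rz": 0, "jaw": 1}, {"dx": 0, "dy": 0, "dz": 0, "rx": 0, "ry": 0, "rz": 0, "jaw": 1}]}}

```text
clock: 24.28
position: [0.6377, -0.1554, 0.2612]
tcp_rot: [-0.085, 0.996, 0.0, 0.002]
contact_force: [0.6, 0.3, -0.4]
gripper_width: 0.997
```

```bash
python3 go.py .3724 -.2846 .23
```

```text
t 24.275 pos [ 0.638 -0.155  0.261] w 0.9965683963680514 F [ 0.603  0.279 -0.449]
cm now-axes [28.35  -8.233  2.999] cm railaxes [28.35  -8.189  3.122] rot deg [-0.001  0.249 -0.09 ]
```

>>> {"op": "apply_moves", "data": {"steps": [{"dx": 5.67, "dy": -1.64, "dz": 0, "rx": 0, "ry": 0, "rz": 0, "jaw": 1}, {"dx": 5.67, "dy": -1.64, "dz": 0.5, "rx": 0, "ry": 0, "rz": 0, "jaw": 1}, {"dx": 5.67, "dy": -1.64, "dz": 0.5, "rx": 0, "ry": 0, "rz": 0, "jaw": 1}, {"dx": 5.67, "dy": -1.64, "dz": 0.5, "rx": 0, "ry": 0, "rz": 0, "jaw": 1}, {"dx": 5.67, "dy": -1.64, "dz": 0.5, "rx": 0, "ry": 0, "rz": 0, "jaw": 1}, {"dx": 0, "dy": 0, "dz": 1, "rx": 0, "ry": 0, "rz": 0, "jaw": 1}, {"dx": 0, "dy": 0, "dz": 0, "rx": 0, "ry": 0, "rz": 0, "jaw": 1}, {"dx": 0, "dy": 0, "dz": 0, "rx": 0, "ry": 0, "rz": 0, "jaw": 1}]}}

```text
clock: 25.28
position: [0.3727, -0.2837, 0.2288]
tcp_rot: [-0.086, 0.996, 0.001, 0.001]
contact_force: [0.4, -0.1, 0.5]
gripper_width: 0.999
```

```bash
python3 go.py .3724 -.2846 .170
python3 - <<'E'
from h import *
ims={n:arm.camera(n) for n in P}
for n in P: cv2.imwrite(f"pics/{n}3.png",ims[n])
c=[]
for n in P:
    q=proj(n,[[.60,.03,.03]])[0].astype(int); c.append(ims[n][q[1]-80:q[1]+80,q[0]-70:q[0]+90])
cv2.imwrite("pics/v7.png",cv2.resize(np.hstack(c),None,fx=2.5,fy=2.5,interpolation=cv2.INTER_CUBIC))
E
```

```text
t 25.275 pos [ 0.373 -0.284  0.229] w 0.999160411768806 F [ 0.389 -0.117  0.453]
cm now-axes [ 0.058 -0.087  5.882] cm railaxes [ 0.048 -0.079  5.882] rot deg [0.073 0.096 0.034]
```

View pics/v7.png

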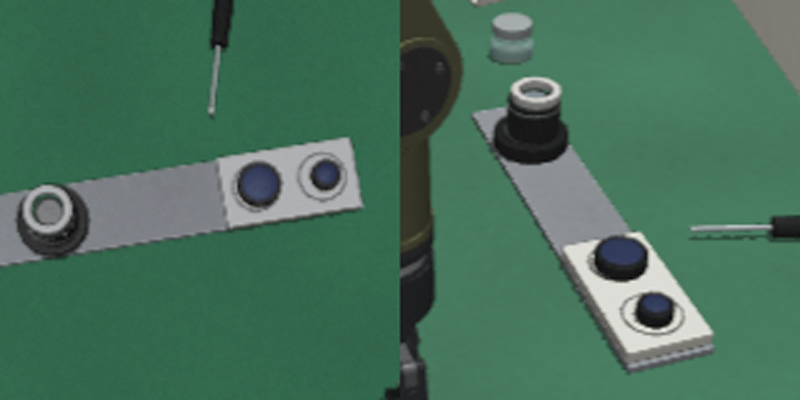

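All four parts look well placed; the small offsets match parallax from their height. Now the silver dish.

>>> {"op": "apply_moves", "data": {"steps": [{"dx": 0, "dy": -0.1, "dz": 1.5, "rx": 0, "ry": 0, "rz": 0, "jaw": 1}, {"dx": 0, "dy": 0, "dz": 1.5, "rx": 0, "ry": 0, "rz": 0, "jaw": 1}, {"dx": 0, "dy": 0, "dz": 1, "rx": 0, "ry": 0, "rz": 0, "jaw": 1}, {"dx": 0, "dy": 0, "dz": 1, "rx": 0, "ry": 0, "rz": 0, "jaw": 1}, {"dx": 0, "dy": 0, "dz": 0, "rx": 0, "ry": 0, "rz": 0, "jaw": 1}]}}

```text
clock: 26.0
position: [0.372, -0.285, 0.1785]
tcp_rot: [-0.086, 0.996, 0.001, -0.0]
contact_force: [0.8, 0.5, -0.3]
gripper_width: 1.002
```

```bash
python3 go.py .3724 -.2846 .170
python3 - <<'E'
from h import *
c=arm.camera("side")[220:360,130:330]
cv2.imwrite("pics/v8.png",cv2.resize(c,None,fx=3,fy=3,interpolation=cv2.INTER_CUBIC))
E
```

```text
t 26.0 pos [ 0.372 -0.285  0.179] w 1.0020705515230859 F [ 0.774  0.532 -0.305]
cm now-axes [-0.049  0.029  0.852] cm railaxes [-0.049  0.03   0.852] rot deg [ 0.066 -0.022  0.01 ]
```

View pics/v8.png

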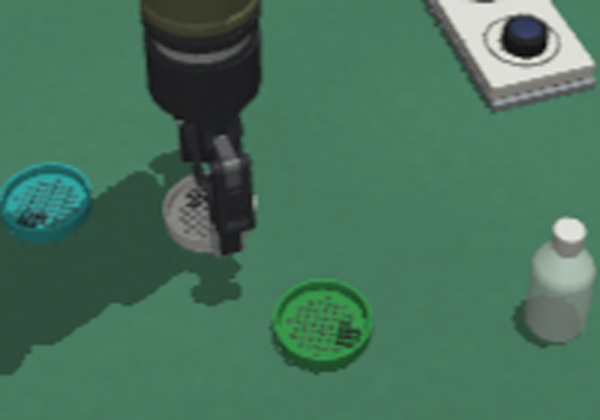

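The gripper straddles the silver dish (205,213); the turquoise (47,200) and green (323,325) ones are clear.

>>> {"op": "apply_moves", "data": {"steps": [{"dx": 0, "dy": 0, "dz": 0.8, "rx": 0, "ry": 0, "rz": 0, "jaw": 1}, {"dx": 0, "dy": 0, "dz": 0, "rx": 0, "ry": 0, "rz": 0, "jaw": 1}, {"dx": 0, "dy": 0, "dz": 0, "rx": 0, "ry": 0, "rz": 0, "jaw": 0}, {"dx": 0, "dy": 0, "dz": 0, "rx": 0, "ry": 0, "rz": 0, "jaw": 0}, {"dx": 0, "dy": 0, "dz": 0, "rx": 0, "ry": 0, "rz": 0, "jaw": 0}, {"dx": 0, "dy": 0, "dz": 0, "rx": 0, "ry": 0, "rz": 0, "jaw": 0}, {"dx": 0, "dy": 0, "dz": 0, "rx": 0, "ry": 0, "rz": 0, "jaw": 0}]}}

```text
clock: 26.92
position: [0.3713, -0.2853, 0.1722]
tcp_rot: [-0.085, 0.996, 0.0, 0.001]
contact_force: [-1.3, 0.5, 11.8]
gripper_width: 0.732
```

>>> {"op": "apply_moves", "data": {"steps": [{"dx": 0, "dy": 0, "dz": -1.5, "rx": 0, "ry": 0, "rz": 0, "jaw": 0}, {"dx": 0, "dy": 0, "dz": -3, "rx": 0, "ry": 0, "rz": 0, "jaw": 0}, {"dx": 0, "dy": 0, "dz": -4, "rx": 0, "ry": 0, "rz": 0, "jaw": 0}, {"dx": 0, "dy": 0, "dz": -4, "rx": 0, "ry": 0, "rz": 0, "jaw": 0}, {"dx": 0, "dy": 0, "dz": 0, "rx": 0, "ry": 0, "rz": 0, "jaw": 0}]}}

```text
clock: 27.55
position: [0.3718, -0.286, 0.2983]
tcp_rot: [-0.085, 0.996, -0.001, 0.002]
contact_force: [-0.2, 0.3, -1.4]
gripper_width: 0.728
```

```bash
python3 go.py .6035 .034 .24
```

```text
t 27.55 pos [ 0.372 -0.286  0.298] w 0.7282591604940171 F [-0.184  0.317 -1.423]
cm now-axes [-28.214  27.641   5.877] cm railaxes [-28.301  27.562   5.832] rot deg [-0.132  0.221 -0.133]
```

>>> {"op": "apply_moves", "data": {"steps": [{"dx": -4.03, "dy": 3.95, "dz": 0, "rx": 0, "ry": 0, "rz": 0, "jaw": 0}, {"dx": -4.03, "dy": 3.95, "dz": 0, "rx": 0, "ry": 0, "rz": 0, "jaw": 0}, {"dx": -4.03, "dy": 3.95, "dz": 0, "rx": 0, "ry": 0, "rz": 0, "jaw": 0}, {"dx": -4.03, "dy": 3.95, "dz": 0, "rx": 0, "ry": 0, "rz": 0, "jaw": 0}, {"dx": -4.03, "dy": 3.95, "dz": 0, "rx": 0, "ry": 0, "rz": 0, "jaw": 0}, {"dx": -4.03, "dy": 3.95, "dz": 1, "rx": 0, "ry": 0, "rz": 0, "jaw": 0}, {"dx": -4.03, "dy": 3.95, "dz": 1, "rx": 0, "ry": 0, "rz": 0, "jaw": 0}, {"dx": 0, "dy": 0, "dz": 3, "rx": 0, "ry": 0, "rz": 0, "jaw": 0}]}}

```text
clock: 28.55
position: [0.6046, 0.0411, 0.2461]
tcp_rot: [-0.088, 0.996, 0.003, 0.003]
contact_force: [-0.7, -1.3, -1.0]
gripper_width: 0.73
```

>>> {"op": "apply_moves", "data": {"steps": [{"dx": 0, "dy": 0, "dz": 0, "rx": 0, "ry": 0, "rz": 0, "jaw": 0}, {"dx": 0, "dy": 0, "dz": 0, "rx": 0, "ry": 0, "rz": 0, "jaw": 0}]}}

```text
clock: 28.8
position: [0.6021, 0.0339, 0.2458]
tcp_rot: [-0.085, 0.996, -0.0, -0.001]
contact_force: [-0.4, 0.4, -0.1]
gripper_width: 0.732
```

```bash
python3 go.py .6035 .034 .179
```

```text
t 28.8 pos [0.602 0.034 0.246] w 0.7317996892025749 F [-0.396  0.35  -0.069]
cm now-axes [-0.156 -0.009  6.684] cm railaxes [-0.145 -0.01   6.684] rot deg [-0.008 -0.094 -0.134]
```

>>> {"op": "apply_moves", "data": {"steps": [{"dx": -0.1, "dy": 0, "dz": 3, "rx": 0, "ry": 0, "rz": 0, "jaw": 0}, {"dx": 0, "dy": 0, "dz": 2, "rx": 0, "ry": 0, "rz": 0, "jaw": 0}, {"dx": 0, "dy": 0, "dz": 1, "rx": 0, "ry": 0, "rz": 0, "jaw": 0}, {"dx": 0, "dy": 0, "dz": 0.5, "rx": 0, "ry": 0, "rz": 0, "jaw": 0}, {"dx": 0, "dy": 0, "dz": 0, "rx": 0, "ry": 0, "rz": 0, "jaw": 0}, {"dx": 0, "dy": 0, "dz": 0, "rx": 0, "ry": 0, "rz": 0, "jaw": 0}]}}

```text
clock: 29.55
position: [0.6037, 0.0351, 0.1816]
tcp_rot: [-0.085, 0.996, 0.0, 0.0]
contact_force: [-0.0, 0.3, -1.4]
gripper_width: 0.728
```

>>> {"op": "apply_moves", "data": {"steps": [{"dx": 0, "dy": 0, "dz": 0.2, "rx": 0, "ry": 0, "rz": 0, "jaw": 0}, {"dx": 0, "dy": 0, "dz": 0, "rx": 0, "ry": 0, "rz": 0, "jaw": 0}]}}

```text
clock: 29.8
position: [0.6037, 0.0352, 0.1804]
tcp_rot: [-0.085, 0.996, 0.0, 0.001]
contact_force: [-1.5, -1.1, 7.3]
gripper_width: 0.73
```

Touching the rail. Release to 0.92, rise, retreat towards the robot.

>>> {"op": "apply_moves", "data": {"steps": [{"dx": 0, "dy": 0, "dz": 0, "rx": 0, "ry": 0, "rz": 0, "jaw": 0.82}, {"dx": 0, "dy": 0, "dz": 0, "rx": 0, "ry": 0, "rz": 0, "jaw": 0.9}, {"dx": 0, "dy": 0, "dz": 0, "rx": 0, "ry": 0, "rz": 0, "jaw": 0.92}, {"dx": 0, "dy": 0, "dz": -3, "rx": 0, "ry": 0, "rz": 0, "jaw": 0.92}, {"dx": 0, "dy": 0, "dz": -5, "rx": 0, "ry": 0, "rz": 0, "jaw": 0.92}, {"dx": 0, "dy": 0, "dz": -5, "rx": 0, "ry": 0, "rz": 0, "jaw": 0.92}, {"dx": 4, "dy": -4, "dz": 0, "rx": 0, "ry": 0, "rz": 0, "jaw": 0.92}, {"dx": 4, "dy": -4, "dz": 0, "rx": 0, "ry": 0, "rz": 0, "jaw": 0.92}]}}

```text
clock: 30.8
position: [0.5377, -0.0582, 0.3096]
tcp_rot: [-0.086, 0.996, 0.0, 0.001]
contact_force: [0.3, -1.5, -0.6]
gripper_width: 0.924
```

>>> {"op": "apply_moves", "data": {"steps": [{"dx": 4, "dy": -4, "dz": 0, "rx": 0, "ry": 0, "rz": 0, "jaw": 0.92}, {"dx": 4, "dy": -4, "dz": 0, "rx": 0, "ry": 0, "rz": 0, "jaw": 0.92}, {"dx": 3, "dy": -4, "dz": 0, "rx": 0, "ry": 0, "rz": 0, "jaw": 0.92}, {"dx": 0, "dy": -5, "dz": 0, "rx": 0, "ry": 0, "rz": 0, "jaw": 0.92}, {"dx": 0, "dy": -5, "dz": 0, "rx": 0, "ry": 0, "rz": 0, "jaw": 0.92}, {"dx": 0, "dy": 0, "dz": 0, "rx": 0, "ry": 0, "rz": 0, "jaw": 0.92}]}}

```text
clock: 31.55
position: [0.4664, -0.2978, 0.3081]
tcp_rot: [-0.081, 0.997, -0.001, -0.0]
contact_force: [0.2, 1.6, -1.1]
gripper_width: 0.922
```

```bash
cat > chk.py <<'E'
from h import *
ims={n:arm.camera(n) for n in P}
old={n:cv2.imread(f"pics/{n}0.png") for n in P}
a=.172; R2=np.array([[np.cos(a),-np.sin(a)],[np.sin(a),np.cos(a)]]); rail=np.array([.6035,.034])
T=dict(barrel=(.15,.028),ring=(.15,.073),big_lens=(-.108,.023),small_lens=(-.192,.023),dish=(0,.008))
vis=[]
for n in P:
    v=ims[n].copy(); v=cv2.resize(v,None,fx=4,fy=4,interpolation=cv2.INTER_CUBIC)
    for k,(o,z) in T.items():
        r,h=DIM[k]; c=rail+R2@[0,o]
        p=cyl(*c,z,r,{'big_lens':.016,'small_lens':.016}.get(k,h))
        for part in(p[:48],p[48:]): cv2.polylines(v,[np.round((proj(n,part)+.5)*4-.5).astype(int)],True,(0,0,255),1,cv2.LINE_AA)
    q=(proj(n,[[.60,.0,.03]])[0]*4).astype(int); w,hh=(400,300)
    vis.append(v[q[1]-hh:q[1]+hh,q[0]-w:q[0]+w])
for n,v in zip(P,vis): cv2.imwrite(f"pics/c_{n}.png",v)
E
python3 chk.py; python3 go.py .6 0 .3
```

```text
t 31.65 pos [ 0.467 -0.293  0.309] w 0.9173348917607013 F [-0.244  0.979 -0.201]
cm now-axes [-18.068  26.619   0.898] cm railaxes [-18.13   26.578   0.857] rot deg [ 0.099 -0.016 -0.135]
```

View pics/c_top.png

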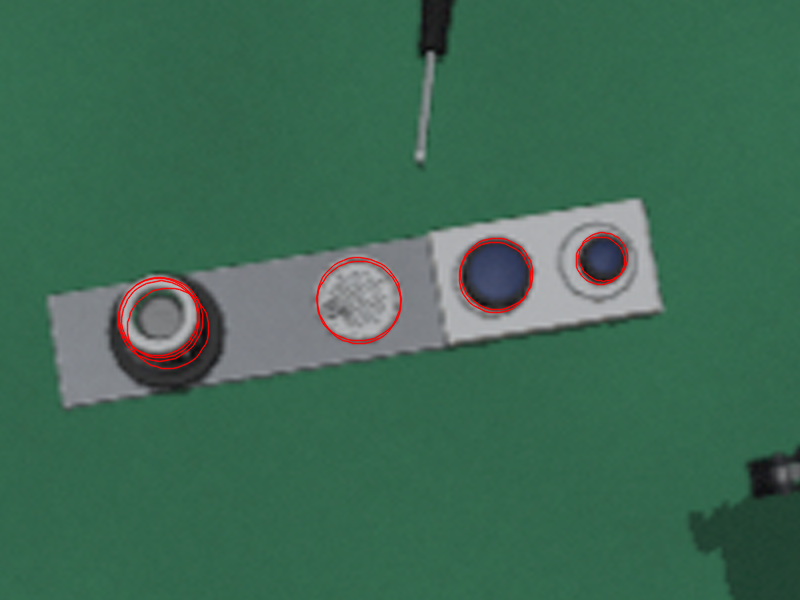

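View pics/c_side.png

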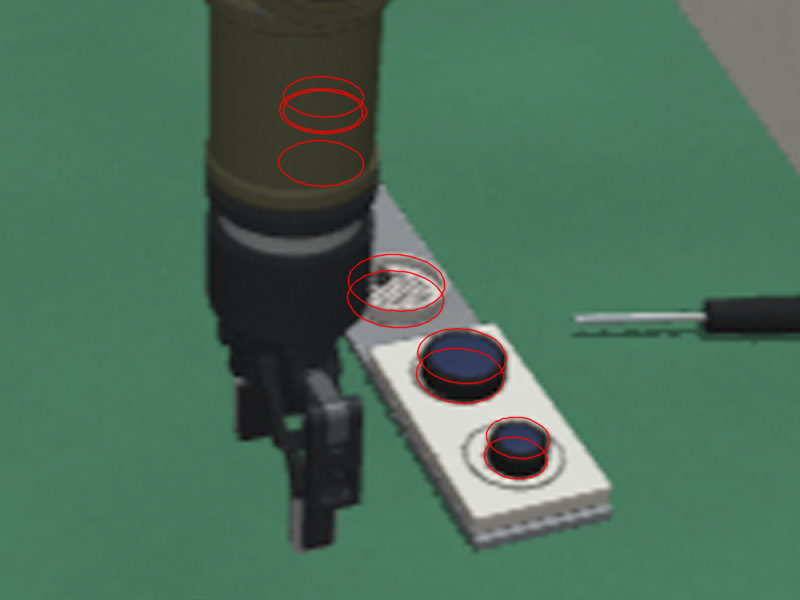

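Both overlays match the predicted target outlines to within about 2 mm: dish at top (358,300), big lens (496,275), small lens (602,259), ring and barrel (160,318). Nothing is tilted. In the side view the arm hides the jig, but earlier side and top views showed ring and barrel seated. Handing in.

```bash
python3 -c "
from bench import arm
print(arm.sign_off())"
```

```text
the job is handed in; nothing more can be done
None
```

The build is set out and handed in at about 32 s of the 122 s allowed. The barrel is on the jig with the ring on top. The larger lens cell is on the left circle, the smaller on the right. The silver dish is at the rail's middle. The green and turquoise dishes, screwdriver, bottle and jar were never approached to be touched.

- **Placement:** in the last top picture all five parts lay within about 2 mm of the outlines drawn for their target spots, upright and released. Earlier colour centroids put the barrel within about 3 mm of the jig's centre.
- **Cameras disagree:** the two cameras' fits differed by about 2–5 mm (up to about 10 mm for the barrel's start position), so I used the combined fit.
- **Checks that failed or were incomplete:**
  - One side-view mask fit of the larger lens cell was unusable because the mask was bad; the later overlay replaced it.
  - In the last side picture the arm hid the jig, so there the ring and barrel rest on the top view and on earlier side views.
- **Forces:** contact readings stayed at or below about 12 N.

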